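# Free the stuck sample block from the dry-block heater

### The arm

A 6-joint arm with a two-finger parallel gripper is mounted at the origin on the work surface. World frame = base frame: x ahead of the robot, y to its left, z up, the work surface at z = 0. Lengths are in m, angles in degrees, forces in N, time in s.
With the tool pointing down it reaches from about 0.35 to 0.8 m from the base axis. Payload 7.3 kg.
Tool frame: the origin (TCP) lies on the front face of the gripper's body, between the roots of the fingers; the fingertips stand 73 mm ahead of it and the grasp point (between the pads) lies 54 mm ahead of it; z points along the fingers, y is the line along which they close (so a half turn about z gives the same grasp; the last joint's range is limited). The gripper opens to 85 mm and grips with 20 to 120 N. Pads are 22 mm wide; open, the fingers measure 114 mm over their backs; the gripper's body (76 mm by 85 mm) begins 54 mm behind the grasp point. The pads swing forward as they close: fully open they stand 13 mm farther back than shut.
Start: joints at [60.046, 19.595, 87.324, -0, 73.075, -8.365], TCP at [0.193, 0.488, 0.304] pointing down, gripper open.
Joint ranges: [-145.02, 145.02], [-44.19, 115.74], [2.07, 154.8], [-57.11, 237.11], [16.16, 152.29], [-177.93, 177.93]. Speed limits (degrees/s): [147.25, 147.25, 180, 180, 180, 180].

### API

Orientations are given as [roll, pitch, yaw] about the fixed x, y, z axes, in that order (R = Rz(yaw) Ry(pitch) Rx(roll)).
In Python, from plant import * gives the robot as it stands.
- The arm moves only by the tool step_arm, never from a script. Its argument "rows" is a list of rows, each an object with "slide": the shift along the tool's x, y, z in m, a list of three; "dr": the turn, a rotation vector about the tool's x, y, z in degrees, a list of three; "fingers": the closure, from -1 (fully open) to 1 (shut). A call has 1 to 10 rows; each row is the pose to reach, as a shift and turn from the pose commanded when the call began, along the tool's axes at that moment; what a row does not reach only later rows make up. A row lasts 1/8 s, in which the tool goes at most 62.5 mm and 10.7 degrees, less where a joint would pass 70% of its speed; a pose out of reach is approached as far as the arm can. A call with a gripper value outside its range is refused whole. The fingers move at their own pace and stop on an object; the grip force is fixed at half the most. Time passes only in rows, so rows that repeat a pose let the fingers close. It gives the time, the measured TCP pose, the force, the opening and the grip force at its end, in the units of the state.
- read_state(): the state, without advancing time (a new reading comes with each control period).
- capture(name): name is "side" or "top"; returns a dict with "color" (420x560x3 uint8, blue, green, red), "fovy" (degrees; the focal length in pixels is half the picture's height over the tangent of half this angle, whatever the lens; pixels are square), "cx", "cy" (the principal point, pixels), "world_from_camera" (4x4, takes a point from camera to world coordinates). Camera axes: x right, y down, z forward; pixel columns grow to the right and rows downward; lengths in m; the calibration is good to about 2 mm. A picture is of the moment at which its call begins. There is no depth.
- hand_in(): hands the job in; it is judged then, once.
The state is a dict: "time": time; "q": joint angles; "dq": joint speeds; "effort": joint torques, N m; "tool_pos": TCP position; "orientation": TCP orientation; "wrist_force": force on the tool from outside, world axes, zero at the start; "torque": the same for the moment, N m; "width": finger opening in m; "finger_force": force on a finger pad.
Only numpy, scipy, OpenCV 4.12 (cv2) and the standard library are available. Lean on these libraries where they do the work, as an engineer would, in place of code of your own. Each camera call takes 0.05 s, during which the arm holds its last target. There are 200 camera calls.

### The job

Lift the clear cover off the dry-block heater by its bar handle and set it down gently, upright, on the blue bench mat. Then take the aluminium sample block by its handle and rock it from side to side, left and right between the two springs that grip it, until it works free, keeping the heater standing in its place on the bench (a straight pull only lifts the whole heater). Finish while still holding the block level, just clear above its well, and leave the other things on the bench where they are.

Things in the scene. Friction and masses are not known exactly. Their poses are not given: they have to be found in the camera images.
- heater: Dry-block heater, white box with a blue band, 240 mm (x, front to back) by 220 mm (y) by 90 mm high, 2.2 kg, loose on the bench on rubber feet. Origin: centre of its underside. -x, with display and buttons on top, faces roughly to the robot; +y is its left. The well in its top is 80 mm (x) by 51 mm (y), 30 mm deep, centred 35 mm towards +x from the origin; its floor lies 60 mm above the origin.
- well (a point): Centre of the mouth of the heater's well, level with the heater's top (90 mm above the bench).
- spring_left_bar (a point): Contact bar (40 mm along x) of the leaf spring in the well's left (+y) wall, where it touches the block: 22 mm from the well's centre, 11 mm above the well's floor. It presses with about 28 N, yields up to 4 mm, and holds that side of the block by friction with some 17 N up or down; both springs together hold more than the heater weighs.
- spring_right_bar (a point): The same on the well's right (-y) wall. Between the springs the block can rock about 0.14 rad each way about an axis along the heater's x at the height of the bars; that takes 5 to 10 N sideways at the handle. One side is then forced up while friction props the other, so each rock with a rise of 1 to 2 mm walks the block up.
- block: Aluminium block, 76 mm (x) by 44 mm (y) by 46 mm high, 0.4 kg with six holes and a black bar handle on two steel posts. Origin: centre of its underside; z up. It starts seated, underside on the well's floor, lengthwise as the heater, with 2 mm of room in x and 3.5 mm in y to each side. A spring lets go once the underside on its side is 11 to 13 mm up; it then snaps 1.5 mm in under it.
- block_handle (a point): Middle of the block's handle bar, 91 mm above the block's underside. The bar is 70 mm long along the block's x, 10 mm wide in y and 12 mm high; there are 39 mm free beneath it and the posts (8 mm thick) stand 30 mm either side of the middle.
- cover: Clear plastic cover with a blue lower edge, an open-bottomed box 108 mm (x) by 88 mm (y) by 84 mm high, walls 4 mm, 0.22 kg. Origin: centre of its lower edge; z up. It starts on the heater's top, over the block, whose handle reaches 67 mm above the heater's top: raise the cover by more than that before moving it aside.
- cover_handle (a point): Middle of the cover's blue handle bar, 114 mm above the cover's lower edge. The bar is 64 mm long along the cover's x and 10 mm wide and high, with 25 mm free beneath it; its posts stand 26 mm either side of the middle.
- mat: Light blue bench mat with a white edge, 200 mm (x) by 170 mm (y), 3 mm thick, fixed on the bench to one side of the heater. Origin: centre of its underside.
- vial_rack: Bystander: blue rack 60 by 120 mm with small vials, 42 mm high. Origin: centre of its underside.
- solvent_bottle: Bystander: amber bottle, 72 mm across, 170 mm high. Origin: centre of its underside.
- wash_bottle: Bystander: white wash bottle with a red cap and spout, 64 mm across, 190 mm high. Origin: centre of its underside.
- beaker: Bystander: glass beaker, 68 mm across, 85 mm high. Origin: centre of its underside.
- tip_box: Bystander: dark box of pipette tips with a bluish lid, 85 by 120 mm, 75 mm high. Origin: centre of its underside.
- timer: Bystander: small white timer, 55 by 70 mm, 18 mm high. Origin: centre of its underside.
- spatula: Bystander: steel laboratory spatula, 180 mm long, lying on the bench.
Not all that is in view belongs to the job. Leave any pink or red look-alike of the cover alone.

How it is judged:
By the outcome, as a careful person would: the job done as asked, in the order asked, and still so for the second after the job is handed in, while the arm keeps its last pose, push and grip.
It also fails if it takes over 58 s, if anything falls off the work surface, if the arm or the gripper's body presses on something with over 40 N, if the wrist force passes 120 N, or if a joint passes its speed limit or range.

## Working session

There is one attempt and no reset: what is moved stays moved. The work goes in short steps, Python scripts to look and compute and a tool call to move; the robot and the scene stay as the last step left them, time stands still between calls to the robot, and variables do not carry over. Pictures are saved under pics/ and viewed, at most 10 in all, crops included, and the job is handed in when it is done.

Besides the shell and the picture viewer there is one more tool, called after "Emit:" as name([rows], argument=value, ...), one row to a line, values as JSON. step_arm: Moves the arm, as the interface text tells. Its arguments: {"type":"object","properties":{"rows":{"type":"array"}},"required":["rows"]}

```bash
ls; mkdir -p pics; cat > h.py <<'E'
from plant import *
import numpy as np, cv2
def ray(c,u,v):
    f=c["color"].shape[0]/2/np.tan(np.radians(c["fovy"])/2)
    M=np.array(c["world_from_camera"]); d=M[:3,:3]@np.array([(u-c["cx"])/f,(v-c["cy"])/f,1]); return M[:3,3],d
def plane(c,u,v,z):
    o,d=ray(c,u,v); return o+d*(z-o[2])/d[2]
def pix(c,p):
    f=c["color"].shape[0]/2/np.tan(np.radians(c["fovy"])/2)
    M=np.array(c["world_from_camera"]); q=M[:3,:3].T@(np.array(p)-M[:3,3]); return np.array([c["cx"]+f*q[0]/q[2],c["cy"]+f*q[1]/q[2]])
E
python3 - <<'E'
from h import *
print(read_state())
for n in("side","top"):
    c=capture(n); print(n,c["fovy"],c["cx"],c["cy"],np.round(c["world_from_camera"],4).tolist())
    cv2.imwrite(f"pics/{n}0.png",c["color"])
E
```

```text
pics
{'time': 0.0, 'q': array([ 6.00464525e+01,  1.96366801e+01,  8.73796350e+01,  5.58791096e-04,
        7.30751521e+01, -8.36423180e+00]), 'dq': array([ 0.01426538, -0.06148651,  0.03275198, -0.00960994,  0.06331906,
       -0.03674259]), 'effort': array([ 8.57887353e-04, -4.33666670e+01, -2.46020132e+01, -6.55235567e-05,
        7.61905656e-03,  2.73127526e-06]), 'tool_pos': array([0.19298819, 0.48791152, 0.30320902]), 'orientation': array([-1.79909583e+02, -1.38339611e-02,  1.58410510e+02]), 'wrist_force': array([ 0.92808855, -0.70017294,  0.95315582]), 'torque': array([ 0.00301124, -0.02023022,  0.05330517]), 'finger_force': 0.0, 'width': 0.08553773682316428}
side 47.69695327086899 279.54067047926526 204.78576426834962 [[-0.9994, -0.0223, 0.0261, 0.4495], [-0.0339, 0.7654, -0.6427, 0.9432], [-0.0057, -0.6432, -0.7657, 1.3812], [0.0, 0.0, 0.0, 1.0]]
top 50.0356974147996 278.06837903820764 210.2796006344033 [[-0.0047, -0.9878, 0.1556, 0.218], [-0.9999, 0.0031, -0.0106, -0.1029], [0.01, -0.1556, -0.9878, 1.6667], [0.0, 0.0, 0.0, 1.0]]
```

View pics/side0.png

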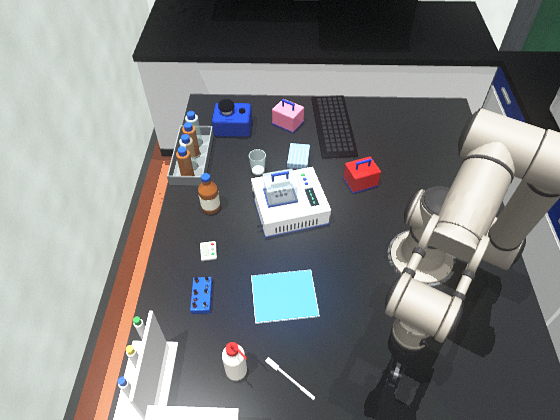

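View pics/top0.png

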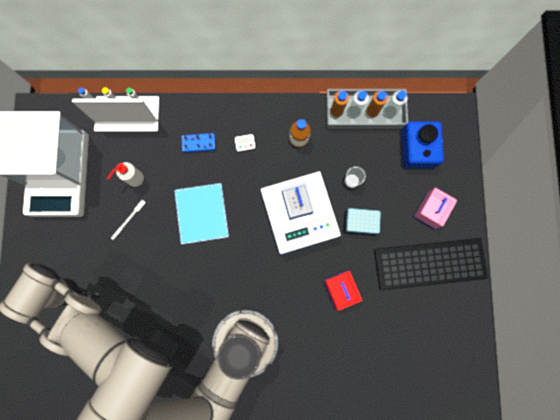

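The side view shows the clear cover on the white heater, with its handle at about (280,177). In the top view the heater is at (300,213), the cover handle at (298,197) and the mat at (202,213).
Cover candidates in the side view are clear on the heater (280,185), pink (288,115) and red (362,175). I choose the clear one on the heater and will check it in a close crop.

```bash
python3 - <<'E'
import cv2,numpy as np
a=cv2.imread("pics/side0.png")[155:245,240:340]; b=cv2.imread("pics/top0.png")[168:258,250:350]
k=dict(fx=4,fy=4,interpolation=cv2.INTER_CUBIC)
cv2.imwrite("pics/crop0.png",np.hstack([cv2.resize(a,None,**k),cv2.resize(b,None,**k)]))
E
```

```text
(no output)
```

View pics/crop0.png

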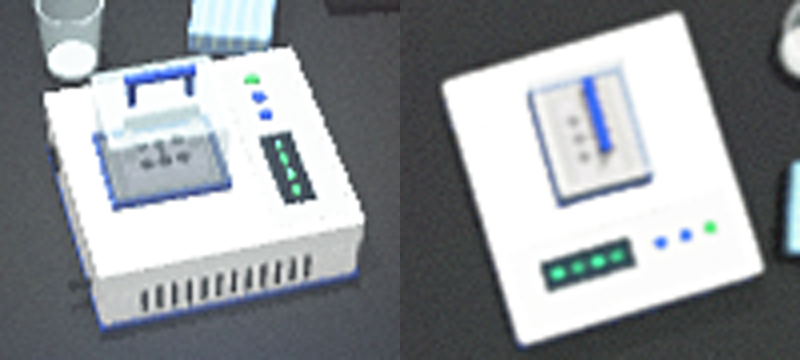

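The crop confirms the clear cover with a blue bar handle on the heater. In the side view the handle runs about (271,175) to (289,173), in the top view (297,188) to (301,206). Next I measure.

```bash
cat >> h.py <<'E'
def tri(c1,p1,c2,p2):
    o1,d1=ray(c1,*p1);o2,d2=ray(c2,*p2)
    t=np.linalg.lstsq(np.c_[d1,-d2],o2-o1,rcond=None)[0]
    a=o1+d1*t[0];b=o2+d2*t[1]; return (a+b)/2,np.linalg.norm(a-b)
def mask(c,lo,hi,box):
    h=cv2.cvtColor(c["color"],cv2.COLOR_BGR2HSV); m=cv2.inRange(h,lo,hi); o=np.zeros_like(m); x0,y0,x1,y1=box; o[y0:y1,x0:x1]=m[y0:y1,x0:x1]; return o
def big(m):
    cs=cv2.findContours(m,cv2.RETR_EXTERNAL,cv2.CHAIN_APPROX_NONE)[0]; return max(cs,key=cv2.contourArea)
def bluebar(c,box):
    m=mask(c,(108,120,60),(130,255,255),box); n,l,s,ce=cv2.connectedComponentsWithStats(m); i=1+np.argmax(s[1:,4]); p=np.argwhere(l==i)[:,::-1]
    return p
E
python3 - <<'E'
from h import *
s=capture("side");t=capture("top")
# heater top
m=mask(t,(0,0,150),(180,70,255),(255,165,345,258)); k=big(cv2.morphologyEx(m,cv2.MORPH_CLOSE,np.ones((9,9))))
W=np.array([plane(t,u,v,.09)[:2] for u,v in k[:,0]],np.float32)
r=cv2.minAreaRect((W*1000).astype(np.float32)); print("heater top",r, np.round(cv2.boxPoints(r)).tolist())
# handle
pt=bluebar(t,(290,182,306,210)); ps=bluebar(s,(265,168,295,190))
print(len(pt),pt.min(0),pt.max(0),len(ps),ps.min(0),ps.max(0))
Z=.09+.114
H=np.array([plane(t,u,v,Z)[:2] for u,v in pt],np.float32)
r=cv2.minAreaRect(H*1000); print("handle top view",r,H.mean(0))
# side: bar pixels - top rows per column
cols=np.unique(ps[:,0]); print([(int(u),ps[ps[:,0]==u][:,1].min(),ps[ps[:,0]==u][:,1].max()) for u in cols])
# mat
m=mask(t,(85,60,120),(105,255,255),(165,170,240,255)); k=big(m)
W=np.array([plane(t,u,v,.003)[:2] for u,v in k[:,0]],np.float32)
print("mat",cv2.minAreaRect(W*1000))
E
```

```text
heater top ((461.51483154296875, -197.56320190429688), (246.81881713867188, 226.888671875), 16.55723762512207) [[311.0, -124.0], [376.0, -341.0], [612.0, -271.0], [547.0, -54.0]]
46 [296 187] [302 205] 52 [271 171] [288 180]
handle top view ((496.0985412597656, -186.52284240722656), (62.665523529052734, 7.961129665374756), 15.781108856201172) [ 0.4962119  -0.18667953]
[(271, np.int64(174), np.int64(175)), (272, np.int64(174), np.int64(180)), (273, np.int64(174), np.int64(180)), (274, np.int64(174), np.int64(175)), (275, np.int64(174), np.int64(175)), (276, np.int64(173), np.int64(175)), (277, np.int64(173), np.int64(175)), (278, np.int64(173), np.int64(175)), (279, np.int64(173), np.int64(174)), (280, np.int64(173), np.int64(174)), (281, np.int64(173), np.int64(174)), (282, np.int64(172), np.int64(174)), (283, np.int64(172), np.int64(174)), (284, np.int64(172), np.int64(173)), (285, np.int64(172), np.int64(173)), (286, np.int64(172), np.int64(173)), (287, np.int64(172), np.int64(173)), (288, np.int64(171), np.int64(173))]
mat ((471.014404296875, 167.1566925048828), (209.5568084716797, 180.05174255371094), 8.784552574157715)
```

```bash
cat >> h.py <<'E'
from scipy.spatial.transform import Rotation as R
def goto(p,rpy,verbose=True):
    s=read_state(); R0=R.from_euler('xyz',s["orientation"],degrees=True); R1=R.from_euler('xyz',rpy,degrees=True)
    print("slide",np.round(R0.inv().apply(np.array(p)-s["tool_pos"]),4).tolist(),"dr",np.round((R0.inv()*R1).as_rotvec(degrees=True),2).tolist())
E
python3 - <<'E'
from h import *
s=capture("side");t=capture("top")
print(tri(s,(279.7,173.7),t,(299.2,196.2)))
goto([.496,-.187,.34],[180,0,-164])
E
```

```text
(array([ 0.49507017, -0.18878763,  0.19941083]), np.float64(0.0021551253028878766))
slide [-0.53, -0.5163, -0.0361] dr [-0.02, -0.01, -37.59]
```

Emit:
step_arm([
  {"slide":[-0.1,-0.1,-0.036],"dr":[0,0,-8]},
  {"slide":[-0.53,-0.516,-0.036],"dr":[0,0,-37.6]},
  {"slide":[-0.53,-0.516,-0.036],"dr":[0,0,-37.6]},
  {"slide":[-0.53,-0.516,-0.036],"dr":[0,0,-37.6]},
  {"slide":[-0.53,-0.516,-0.036],"dr":[0,0,-37.6]},
  {"slide":[-0.53,-0.516,-0.036],"dr":[0,0,-37.6]},
  {"slide":[-0.53,-0.516,-0.036],"dr":[0,0,-37.6]},
  {"slide":[-0.53,-0.516,-0.036],"dr":[0,0,-37.6]},
  {"slide":[-0.53,-0.516,-0.036],"dr":[0,0,-37.6]},
  {"slide":[-0.53,-0.516,-0.036],"dr":[0,0,-37.6]},
])

```text
validation failed for argument at $.ro...
```

Emit:
step_arm([
  {"slide":[-0.1,-0.1,-0.036],"dr":[0,0,-8],"fingers":-1},
  {"slide":[-0.53,-0.516,-0.036],"dr":[0,0,-37.6],"fingers":-1},
  {"slide":[-0.53,-0.516,-0.036],"dr":[0,0,-37.6],"fingers":-1},
  {"slide":[-0.53,-0.516,-0.036],"dr":[0,0,-37.6],"fingers":-1},
  {"slide":[-0.53,-0.516,-0.036],"dr":[0,0,-37.6],"fingers":-1},
  {"slide":[-0.53,-0.516,-0.036],"dr":[0,0,-37.6],"fingers":-1},
  {"slide":[-0.53,-0.516,-0.036],"dr":[0,0,-37.6],"fingers":-1},
  {"slide":[-0.53,-0.516,-0.036],"dr":[0,0,-37.6],"fingers":-1},
  {"slide":[-0.53,-0.516,-0.036],"dr":[0,0,-37.6],"fingers":-1},
  {"slide":[-0.53,-0.516,-0.036],"dr":[0,0,-37.6],"fingers":-1},
])

```text
time: 1.55
tool_pos: [0.4378, -0.057, 0.3359]
orientation: [-180.0, 0.0, -164.0]
wrist_force: [0.1, 0.9, 0.2]
width: 0.0853
finger_force: 0.0
```

Emit:
step_arm([
  {"slide":[-0.02,-0.13,0],"dr":[0,0,0],"fingers":-1},
  {"slide":[-0.02,-0.13,0],"dr":[0,0,0],"fingers":-1},
  {"slide":[-0.02,-0.13,0],"dr":[0,0,0],"fingers":-1},
  {"slide":[-0.02,-0.13,0],"dr":[0,0,0],"fingers":-1},
])

```text
time: 2.05
tool_pos: [0.4922, -0.1743, 0.3351]
orientation: [179.9, -0.0, -164.0]
wrist_force: [-0.7, -0.5, 0.7]
width: 0.0851
finger_force: 0.0
```

```bash
python3 - <<'E'
from h import *
t=capture("top");s=capture("side")
goto([.4955,-.188,.258],[180,0,-164]);print(read_state()["tool_pos"])
a=s["color"][140:230,230:340]; b=t["color"][150:240,250:360]
k=dict(fx=3.6,fy=3.6,interpolation=cv2.INTER_CUBIC)
cv2.imwrite("pics/crop1.png",np.hstack([cv2.resize(a,None,**k),cv2.resize(b,None,**k)]))
E
```

```text
slide [0.0007, -0.0153, 0.0777] dr [0.04, -0.01, 0.07]
[ 0.49200067 -0.17314739  0.33567649]
```

View pics/crop1.png

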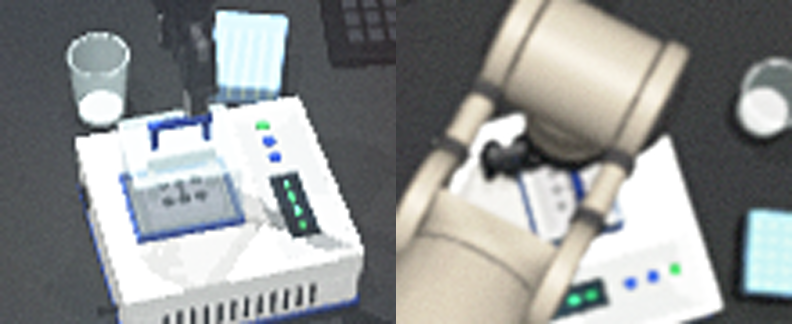

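The crop shows the gripper just behind the cover handle (side handle at about (280,175)) and about 15 mm short along its closing line. I correct that and descend.

Emit:
step_arm([
  {"slide":[0,-0.014,0.01],"dr":[0,0,0],"fingers":-1},
  {"slide":[0,-0.014,0.03],"dr":[0,0,0],"fingers":-1},
  {"slide":[0,-0.014,0.05],"dr":[0,0,0],"fingers":-1},
  {"slide":[0,-0.014,0.07],"dr":[0,0,0],"fingers":-1},
  {"slide":[0,-0.014,0.077],"dr":[0,0,0],"fingers":-1},
  {"slide":[0,-0.014,0.077],"dr":[0,0,0],"fingers":-1},
])

```text
time: 2.9
tool_pos: [0.4962, -0.1877, 0.2584]
orientation: [180.0, -0.0, -164.0]
wrist_force: [0.2, -0.9, 0.1]
width: 0.0856
finger_force: 0.0
```

```bash
python3 - <<'E'
from h import *
s=capture("side");st=read_state()
print(st["tool_pos"],st["wrist_force"])
R0=R.from_euler('xyz',st["orientation"],degrees=True)
for o in([0,.043,.066],[0,-.043,.066]): print(pix(s,st["tool_pos"]+R0.apply(o)))
goto([.4955,-.188,.258],[180,0,-164])
cv2.imwrite("pics/crop2.png",cv2.resize(s["color"][140:210,240:330],None,fx=7,fy=7,interpolation=cv2.INTER_CUBIC))
E
```

```text
[ 0.49648661 -0.18778968  0.25898262] [ 0.4281648   0.32882895 -0.6989006 ]
[282.05535693 184.0178532 ]
[275.99971661 166.47873706]
slide [0.001, 0.0001, 0.001] dr [-0.02, 0.03, 0.03]
```

View pics/crop2.png

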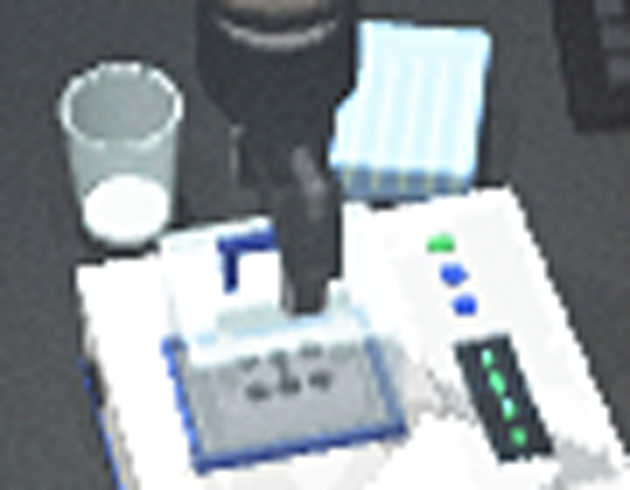

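The near finger is in front of the bar, tip at about (284,184), and the bar lies between the fingers. I close the gripper.

Emit:
step_arm([
  {"slide":[0,0,0],"dr":[0,0,0],"fingers":1},
  {"slide":[0,0,0],"dr":[0,0,0],"fingers":1},
  {"slide":[0,0,0],"dr":[0,0,0],"fingers":1},
  {"slide":[0,0,0],"dr":[0,0,0],"fingers":1},
  {"slide":[0,0,0],"dr":[0,0,0],"fingers":1},
  {"slide":[0,0,0],"dr":[0,0,0],"fingers":1},
])

```text
time: 3.7
tool_pos: [0.4964, -0.1878, 0.2588]
orientation: [-180.0, 0.0, -164.0]
wrist_force: [0.6, -0.8, 1.2]
width: 0.0089
finger_force: 58.6
```

Emit:
step_arm([
  {"slide":[0,0,-0.008],"dr":[0,0,0],"fingers":1},
  {"slide":[0,0,-0.02],"dr":[0,0,0],"fingers":1},
  {"slide":[0,0,-0.04],"dr":[0,0,0],"fingers":1},
  {"slide":[0,0,-0.06],"dr":[0,0,0],"fingers":1},
  {"slide":[0,0,-0.08],"dr":[0,0,0],"fingers":1},
  {"slide":[0,0,-0.1],"dr":[0,0,0],"fingers":1},
  {"slide":[0,0,-0.1],"dr":[0,0,0],"fingers":1},
])

```text
time: 4.58
tool_pos: [0.4966, -0.188, 0.3605]
orientation: [-179.8, 0.2, -164.0]
wrist_force: [-0.2, -0.0, -1.2]
width: 0.0083
finger_force: 58.6
```

```bash
python3 - <<'E'
from h import *
s=capture("side");st=read_state()
print(st["tool_pos"],st["wrist_force"],st["width"])
goto([.471,.167,st["tool_pos"][2]],[180,0,-171])
cv2.imwrite("pics/crop3.png",cv2.resize(s["color"][110:240,200:370],None,fx=4,fy=4,interpolation=cv2.INTER_CUBIC))
E
```

```text
[ 0.49629382 -0.18776272  0.35915168] [ 0.18199538  0.20974776 -1.84108338] 0.008743757351048955
slide [-0.0736, 0.348, -0.0002] dr [-0.05, 0.06, 7.01]
```

View pics/crop3.png

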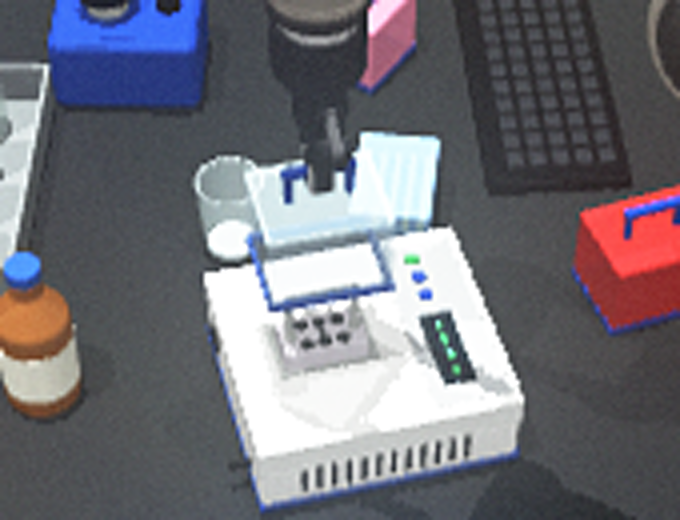

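The cover hangs level from the gripper, handle at about (279,156) in the full image, and the heater stays put. I carry it to the mat.

Emit:
step_arm([
  {"slide":[-0.003,0.015,-0.01],"dr":[0,0,0.5],"fingers":1},
  {"slide":[-0.01,0.05,-0.01],"dr":[0,0,1],"fingers":1},
  {"slide":[-0.02,0.09,-0.01],"dr":[0,0,2],"fingers":1},
  {"slide":[-0.028,0.135,-0.01],"dr":[0,0,3],"fingers":1},
  {"slide":[-0.038,0.18,-0.01],"dr":[0,0,4],"fingers":1},
  {"slide":[-0.048,0.225,0.02],"dr":[0,0,5],"fingers":1},
  {"slide":[-0.057,0.27,0.05],"dr":[0,0,6],"fingers":1},
  {"slide":[-0.067,0.315,0.08],"dr":[0,0,7],"fingers":1},
  {"slide":[-0.0735,0.34,0.11],"dr":[0,0,7],"fingers":1},
  {"slide":[-0.0735,0.348,0.13],"dr":[0,0,7],"fingers":1},
])

```text
time: 5.88
tool_pos: [0.4695, 0.1693, 0.2272]
orientation: [180.0, -0.1, -170.9]
wrist_force: [-0.7, 0.3, -0.8]
width: 0.0084
finger_force: 58.6
```

Emit:
step_arm([
  {"slide":[0,0,0.015],"dr":[0,0,0],"fingers":1},
  {"slide":[0,0,0.03],"dr":[0,0,0],"fingers":1},
  {"slide":[0,0,0.04],"dr":[0,0,0],"fingers":1},
  {"slide":[0,0,0.044],"dr":[0,0,0],"fingers":1},
  {"slide":[0,0,0.048],"dr":[0,0,0],"fingers":1},
  {"slide":[0,0,0.05],"dr":[0,0,0],"fingers":1},
])

```text
time: 6.62
tool_pos: [0.471, 0.167, 0.1787]
orientation: [180.0, 0.0, -171.0]
wrist_force: [-1.2, -0.0, -1.3]
width: 0.009
finger_force: 58.6
```

Emit:
step_arm([
  {"slide":[0,0,0.002],"dr":[0,0,0],"fingers":1},
  {"slide":[0,0,0.004],"dr":[0,0,0],"fingers":1},
  {"slide":[0,0,0.0055],"dr":[0,0,0],"fingers":1},
  {"slide":[0,0,0.007],"dr":[0,0,0],"fingers":1},
  {"slide":[0,0,0.007],"dr":[0,0,0],"fingers":1},
])

```text
time: 7.25
tool_pos: [0.471, 0.1669, 0.1718]
orientation: [-180.0, 0.0, -171.0]
wrist_force: [-0.9, -0.9, -0.2]
width: 0.0088
finger_force: 59.0
```

Emit:
step_arm([
  {"slide":[0,0,0.001],"dr":[0,0,0],"fingers":1},
  {"slide":[0,0,0.002],"dr":[0,0,0],"fingers":1},
  {"slide":[0,0,0.002],"dr":[0,0,0],"fingers":1},
])

```text
time: 7.62
tool_pos: [0.471, 0.1669, 0.1717]
orientation: [-180.0, 0.1, -171.0]
wrist_force: [-7.2, -3.0, 18.2]
width: 0.0086
finger_force: 61.4
```

It is in contact. I ease back and release.

Emit:
step_arm([
  {"slide":[0,0,-0.0015],"dr":[0,0,0],"fingers":1},
  {"slide":[0,0,-0.0015],"dr":[0,0,0],"fingers":-1},
  {"slide":[0,0,-0.0015],"dr":[0,0,0],"fingers":-1},
  {"slide":[0,0,-0.0015],"dr":[0,0,0],"fingers":-1},
  {"slide":[0,0,-0.0015],"dr":[0,0,0],"fingers":-1},
  {"slide":[0,0,-0.0015],"dr":[0,0,0],"fingers":-1},
  {"slide":[0,0,-0.02],"dr":[0,0,0],"fingers":-1},
  {"slide":[0,0,-0.07],"dr":[0,0,0],"fingers":-1},
  {"slide":[0,0,-0.12],"dr":[0,0,0],"fingers":-1},
  {"slide":[0,0,-0.14],"dr":[0,0,0],"fingers":-1},
])

```text
time: 8.88
tool_pos: [0.4716, 0.1672, 0.3128]
orientation: [180.0, 0.3, -171.0]
wrist_force: [0.6, 0.2, -0.9]
width: 0.0855
finger_force: 0.0
```

```bash
python3 - <<'E'
from h import *
s=capture("side");t=capture("top")
print(read_state()["tool_pos"],read_state()["width"])
goto([.496,-.187,.30],[180,0,-164])
k=dict(fx=4,fy=4,interpolation=cv2.INTER_CUBIC)
cv2.imwrite("pics/crop4.png",np.hstack([cv2.resize(s["color"][150:240,240:335],None,**k),cv2.resize(s["color"][240:330,235:330],None,**k)]))
cv2.imwrite("pics/side4.png",s["color"]);cv2.imwrite("pics/top4.png",t["color"])
E
```

```text
[0.47170545 0.16719877 0.31202167] 0.0853894698309842
slide [0.0316, -0.3536, 0.0118] dr [-0.0, 0.31, -6.99]
```

View pics/crop4.png

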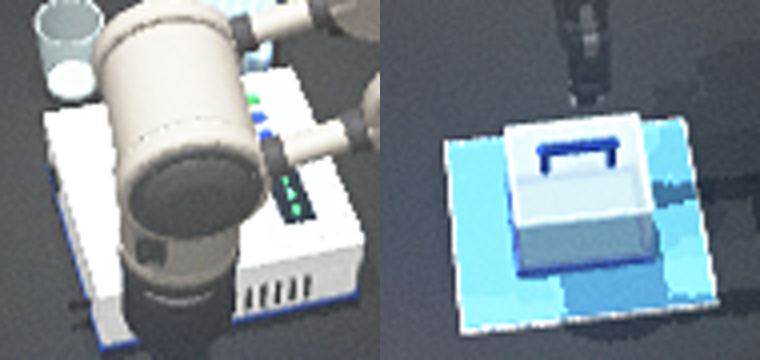

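The cover stands upright in the middle of the mat, handle around (284,277) in the side view. The arm hides the block in that view, so I check the top view.

```bash
python3 - <<'E'
from h import *
t=cv2.imread("pics/top4.png")
cv2.imwrite("pics/crop5.png",cv2.resize(t[165:255,250:350],None,fx=6,fy=6,interpolation=cv2.INTER_CUBIC))
g=cv2.cvtColor(t,cv2.COLOR_BGR2GRAY); print(g[185:216,288:312:1])
c=capture("top"); w=np.array([.496,-.187]); d=np.array([.961,.276])
for k in(-.035,0,.035): print(pix(c,[*(w+k*d),.157]))
E
```

```text
[[255 255 255 255 255 255 255 255 255 255 255 255 255 255 255 255 255 255
  255 255 255 255 255 255]
 [255 255 255 255 255 255 255 255 255 255 255 255 255 255 255 255 255 255
  255 255 255 255 255 255]
 [255 255 255 255 255 255 255 255 255 255 255 255 255 255 255 255 255 255
  255 255 255 255 255 255]
 [255 255 255 255 255 255 255 255 255 255 255 255 254 254 254 255 255 255
  255 255 255 255 255 255]
 [255 255 255 255 255 255 255 255 255 255 255 254 253 253 255 255 255 255
  255 255 255 255 255 255]
 [255 255 255 255 255 255 236 175 189 250 255 253 251 248 254 255 255 255
  255 255 255 255 255 255]
 [255 255 254 253 254 255 204  84 106 238 255 255 251 240 251 255 255 255
  255 255 255 255 255 255]
 [253 254 254 254 255 255 204  83  82 208 255 255 254 245 249 255 255 255
  255 255 255 255 255 255]
 [248 252 255 255 255 255 196  78  60 164 255 255 255 251 248 254 255 255
  255 255 255 255 255 255]
 [220 250 255 255 255 255 195 101  50 115 237 255 255 250 241 251 254 255
  255 255 255 255 255 255]
 [214 246 255 255 255 255 215 142  72  63 110 168 215 239 241 248 255 255
  255 255 255 25
[... 1415 characters left out ...]
 255 255]
 [255 255 255 253 232 214 254 255 255 255 247 182 161 230 255 255 255 252
  234 238 253 255 255 255]
 [255 255 255 253 241 210 245 255 255 255 255 221 201 231 241 228 218 221
  228 245 253 254 255 255]
 [255 255 255 255 252 222 239 255 255 255 247 220 198 205 216 216 231 242
  252 255 254 254 255 255]
 [255 255 255 255 254 236 222 239 234 215 212 219 233 241 243 246 253 255
  255 255 255 255 255 255]
 [255 255 255 255 254 246 224 221 229 235 243 251 255 255 254 253 255 255
  255 255 255 255 255 255]
 [255 255 255 254 254 253 251 251 255 255 255 255 255 255 255 255 255 255
  255 255 255 255 255 255]]
[300.8741717  208.28565494]
[297.92107669 198.56361923]
[294.98764995 188.90633447]
```

View pics/crop5.png

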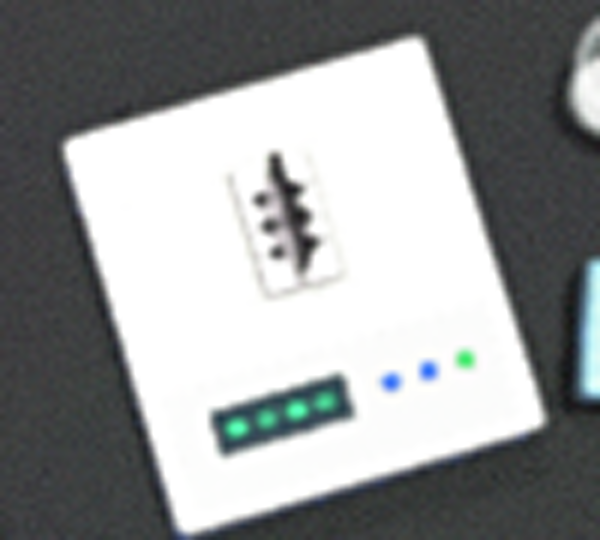

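```bash
python3 - <<'E'
from h import *
c=capture("top")
a,b=plane(c,295.5,190,.157),plane(c,300.3,209.5,.157); print((a+b)/2,np.degrees(np.arctan2(*(a-b)[1::-1])),np.linalg.norm(a-b))
print("well",plane(c,297.5,202,.09))
k=[(63,143),(422,35),(545,422),(185,535)]
q=[plane(c,250+(u-2.5)/6,165+(v-2.5)/6,.09)[:2] for u,v in k]; print(np.round(q,4),np.mean(q,0))
for i in range(4): d=q[i]-q[i-1]; print(np.linalg.norm(d),np.degrees(np.arctan2(d[1],d[0])))
E
```

```text
[ 0.49200122 -0.18685432  0.157     ] 12.990767218795964 0.06939978630904578
well [ 0.49591047 -0.18909011  0.09      ]
[[ 0.5456 -0.0559]
 [ 0.6111 -0.2712]
 [ 0.3778 -0.339 ]
 [ 0.3125 -0.1273]] [ 0.46174629 -0.198325  ]
0.24376894011820144 17.028683970530448
0.2250426621732998 -73.0614366021089
0.24301752989847136 -163.7987127429614
0.22153354239971979 107.13802848575368
```

The heater has not moved. The bar handle runs in the top view from (295.5,190) to (300.3,209.5), which puts its middle at about (0.494,-0.1875), yaw 16.5°. I move above it.

Emit:
step_arm([
  {"slide":[0.0335,-0.354,0.01],"dr":[0,0,-7.5],"fingers":-1},
  {"slide":[0.0335,-0.354,0.01],"dr":[0,0,-7.5],"fingers":-1},
  {"slide":[0.0335,-0.354,0.01],"dr":[0,0,-7.5],"fingers":-1},
  {"slide":[0.0335,-0.354,0.01],"dr":[0,0,-7.5],"fingers":-1},
  {"slide":[0.0335,-0.354,0.01],"dr":[0,0,-7.5],"fingers":-1},
  {"slide":[0.0335,-0.354,0.01],"dr":[0,0,-7.5],"fingers":-1},
  {"slide":[0.0335,-0.354,0.01],"dr":[0,0,-7.5],"fingers":-1},
  {"slide":[0.0335,-0.354,0.01],"dr":[0,0,-7.5],"fingers":-1},
  {"slide":[0.0335,-0.354,0.04],"dr":[0,0,-7.5],"fingers":-1},
  {"slide":[0.0335,-0.354,0.04],"dr":[0,0,-7.5],"fingers":-1},
])

```text
time: 10.32
tool_pos: [0.4924, -0.1859, 0.2676]
orientation: [179.8, -0.2, -163.4]
wrist_force: [0.0, -0.1, 0.3]
width: 0.0852
finger_force: 0.0
```

```bash
python3 - <<'E'
from h import *
s=capture("side");st=read_state();print(st["tool_pos"])
goto([.494,-.1875,.205],[180,0,-163.5])
R0=R.from_euler('xyz',st["orientation"],degrees=True)
for o in([0,.043,.066],[0,-.043,.066]): print(pix(s,st["tool_pos"]+R0.apply(o)))
d=np.array([.9588,.284])
for k in(-.035,0,.035): print("bar",pix(s,[.494+k*d[0],-.1875+k*d[1],.151]))
cv2.imwrite("pics/crop6.png",cv2.resize(s["color"][145:215,240:330],None,fx=7,fy=7,interpolation=cv2.INTER_CUBIC))
E
```

```text
[ 0.49304369 -0.18642364  0.26907939]
slide [-0.0007, -0.0014, 0.0641] dr [0.11, -0.09, 0.11]
[283.23451396 182.29312097]
[276.8668961 164.8034173]
bar [289.37598783 181.56192078]
bar [279.77130591 183.43662159]
bar [270.10300555 185.32373985]
```

View pics/crop6.png

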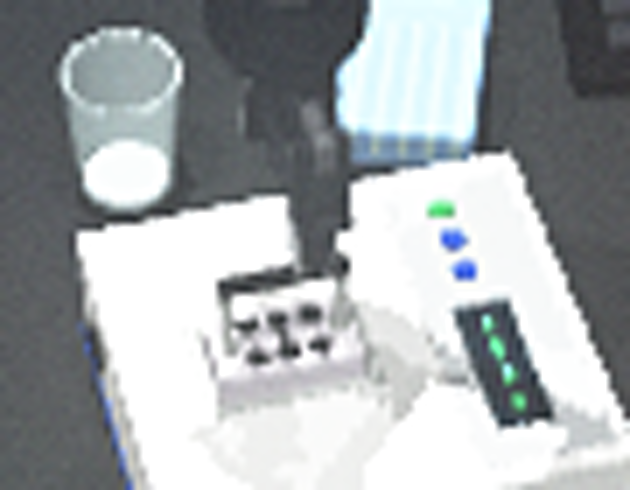

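The near finger and the black bar are both visible, with the bar running (271,186) to (289,183), as predicted to within a pixel. I descend and close gently.

Emit:
step_arm([
  {"slide":[-0.0005,-0.001,0.015],"dr":[0,0,0],"fingers":-1},
  {"slide":[-0.0005,-0.001,0.035],"dr":[0,0,0],"fingers":-1},
  {"slide":[-0.0005,-0.001,0.055],"dr":[0,0,0],"fingers":-1},
  {"slide":[-0.0005,-0.001,0.064],"dr":[0,0,0],"fingers":-1},
  {"slide":[-0.0005,-0.001,0.064],"dr":[0,0,0],"fingers":-1},
  {"slide":[-0.0005,-0.001,0.064],"dr":[0,0,0],"fingers":1},
  {"slide":[-0.0005,-0.001,0.064],"dr":[0,0,0],"fingers":1},
  {"slide":[-0.0005,-0.001,0.064],"dr":[0,0,0],"fingers":1},
  {"slide":[-0.0005,-0.001,0.064],"dr":[0,0,0],"fingers":1},
  {"slide":[-0.0005,-0.001,0.064],"dr":[0,0,0],"fingers":1},
])

```text
time: 11.62
tool_pos: [0.4942, -0.1889, 0.2059]
orientation: [-180.0, 0.0, -163.5]
wrist_force: [-0.6, -1.0, 2.8]
width: 0.0087
finger_force: 59.1
```

Emit:
step_arm([
  {"slide":[0,0,0],"dr":[0,0,0],"fingers":1},
  {"slide":[0,0,0],"dr":[0,0,0],"fingers":1},
])

```text
time: 11.88
tool_pos: [0.4942, -0.1889, 0.2059]
orientation: [-180.0, 0.0, -163.5]
wrist_force: [-0.9, -1.3, 4.0]
width: 0.0087
finger_force: 59.3
```

Emit:
step_arm([
  {"slide":[0,0.0024,-0.0003],"dr":[1,0,0],"fingers":1},
  {"slide":[0,0.0047,-0.0006],"dr":[2,0,0],"fingers":1},
  {"slide":[0,0.0071,-0.0009],"dr":[3,0,0],"fingers":1},
  {"slide":[0,0.0094,-0.0011],"dr":[4,0,0],"fingers":1},
  {"slide":[0,0.0118,-0.0013],"dr":[5,0,0],"fingers":1},
  {"slide":[0,0.0142,-0.0015],"dr":[6,0,0],"fingers":1},
])

```text
time: 12.62
tool_pos: [0.4903, -0.1757, 0.2071]
orientation: [-173.8, 0.0, -163.5]
wrist_force: [2.1, -8.3, -3.4]
width: 0.0086
finger_force: 58.4
```

Emit:
step_arm([
  {"slide":[0,-0.0048,-0.0002],"dr":[-2,0,0],"fingers":1},
  {"slide":[0,-0.0096,-0.0002],"dr":[-4,0,0],"fingers":1},
  {"slide":[0,-0.0143,0],"dr":[-6,0,0],"fingers":1},
  {"slide":[0,-0.0191,0.0003],"dr":[-8,0,0],"fingers":1},
  {"slide":[0,-0.0238,0.0008],"dr":[-10,0,0],"fingers":1},
  {"slide":[0,-0.0285,0.0015],"dr":[-12,0,0],"fingers":1},
])

```text
time: 13.38
tool_pos: [0.4979, -0.2021, 0.2083]
orientation: [173.8, -0.0, -163.5]
wrist_force: [-1.4, 6.9, 1.3]
width: 0.0089
finger_force: 59.5
```

Emit:
step_arm([
  {"slide":[0,0.0049,-0.0002],"dr":[2,0,0],"fingers":1},
  {"slide":[0,0.0097,-0.0004],"dr":[4,0,0],"fingers":1},
  {"slide":[0,0.0145,-0.0002],"dr":[6,0,0],"fingers":1},
  {"slide":[0,0.0193,0.0001],"dr":[8,0,0],"fingers":1},
  {"slide":[0,0.0241,0.0004],"dr":[10,0,0],"fingers":1},
  {"slide":[0,0.0289,0.001],"dr":[12,0,0],"fingers":1},
])

```text
time: 14.12
tool_pos: [0.4902, -0.1752, 0.2119]
orientation: [-173.7, 0.1, -163.4]
wrist_force: [0.7, -7.1, 0.8]
width: 0.009
finger_force: 59.9
```

Emit:
step_arm([
  {"slide":[0,-0.0049,-0.0002],"dr":[-2,0,0],"fingers":1},
  {"slide":[0,-0.0098,-0.0004],"dr":[-4,0,0],"fingers":1},
  {"slide":[0,-0.0147,-0.0002],"dr":[-6,0,0],"fingers":1},
  {"slide":[0,-0.0196,0.0001],"dr":[-8,0,0],"fingers":1},
  {"slide":[0,-0.0244,0.0004],"dr":[-10,0,0],"fingers":1},
  {"slide":[0,-0.0292,0.001],"dr":[-12,0,0],"fingers":1},
])

```text
time: 14.88
tool_pos: [0.498, -0.2025, 0.2126]
orientation: [173.8, -0.0, -163.5]
wrist_force: [-1.7, 6.5, -2.3]
width: 0.0087
finger_force: 59.9
```

Emit:
step_arm([
  {"slide":[0,0.005,-0.0002],"dr":[2,0,0],"fingers":1},
  {"slide":[0,0.01,-0.0004],"dr":[4,0,0],"fingers":1},
  {"slide":[0,0.015,-0.0002],"dr":[6,0,0],"fingers":1},
  {"slide":[0,0.0199,0.0001],"dr":[8,0,0],"fingers":1},
  {"slide":[0,0.0248,0.0004],"dr":[10,0,0],"fingers":1},
  {"slide":[0,0.0297,0.001],"dr":[12,0,0],"fingers":1},
])

```text
time: 15.62
tool_pos: [0.4901, -0.174, 0.2167]
orientation: [-173.7, 0.1, -163.4]
wrist_force: [0.3, -2.7, 1.0]
width: 0.0087
finger_force: 60.5
```

```bash
cat > chk.py <<'E'
from h import *
a=cv2.imread("pics/side0.png");c=capture("side");b=c["color"];st=read_state();print(st["tool_pos"],st["wrist_force"])
for n,(x0,y0,x1,y1) in dict(front=(285,205,335,240),leftedge=(248,190,275,240),disp=(300,170,330,212)).items():
    A,B=[cv2.cvtColor(i[y0:y1,x0:x1],cv2.COLOR_BGR2GRAY).astype(np.float32) for i in(a,b)]
    print(n,cv2.phaseCorrelate(A,B,cv2.createHanningWindow(A.shape[::-1],cv2.CV_32F)))
E
python3 chk.py
```

```text
[ 0.48975361 -0.17315523  0.21643396] [-0.13752188 -1.7376331   4.62285315]
front ((-0.05357180655732208, 0.08654652043455613), 0.8800611072116428)
leftedge ((0.2682275963656444, 0.3097308116407582), 0.7412952168782552)
disp ((-0.06269231530616715, 0.5119642497524772), 0.8751438649495443)
```

Emit:
step_arm([
  {"slide":[0,-0.0051,-0.0002],"dr":[-2,0,0],"fingers":1},
  {"slide":[0,-0.0102,-0.0004],"dr":[-4,0,0],"fingers":1},
  {"slide":[0,-0.0153,-0.0002],"dr":[-6,0,0],"fingers":1},
  {"slide":[0,-0.0204,0.0001],"dr":[-8,0,0],"fingers":1},
  {"slide":[0,-0.0254,0.0004],"dr":[-10,0,0],"fingers":1},
  {"slide":[0,-0.0304,0.001],"dr":[-12,0,0],"fingers":1},
])

```text
time: 16.42
tool_pos: [0.4994, -0.2032, 0.2211]
orientation: [174.2, 0.3, -163.4]
wrist_force: [-2.9, 1.6, 23.1]
width: 0.0086
finger_force: 63.7
```

Emit:
step_arm([
  {"slide":[0,0.0051,-0.0002],"dr":[2,0,0],"fingers":1},
  {"slide":[0,0.0103,-0.0004],"dr":[4,0,0],"fingers":1},
  {"slide":[0,0.0154,-0.0002],"dr":[6,0,0],"fingers":1},
  {"slide":[0,0.0205,0.0001],"dr":[8,0,0],"fingers":1},
  {"slide":[0,0.0256,0.0004],"dr":[10,0,0],"fingers":1},
  {"slide":[0,0.0306,0.001],"dr":[12,0,0],"fingers":1},
])

```text
time: 17.18
tool_pos: [0.4898, -0.1739, 0.2189]
orientation: [-173.9, 0.0, -163.5]
wrist_force: [1.2, -2.5, -1.8]
width: 0.0086
finger_force: 60.2
```

One side has let go; I tilt back past level while rising to free the other.

Emit:
step_arm([
  {"slide":[0,-0.0026,-0.0003],"dr":[-1,0,0],"fingers":1},
  {"slide":[0,-0.0052,-0.0007],"dr":[-2,0,0],"fingers":1},
  {"slide":[0,-0.0078,-0.001],"dr":[-3,0,0],"fingers":1},
  {"slide":[0,-0.0104,-0.0012],"dr":[-4,0,0],"fingers":1},
  {"slide":[0,-0.013,-0.0014],"dr":[-5,0,0],"fingers":1},
  {"slide":[0,-0.0156,-0.0015],"dr":[-6,0,0],"fingers":1},
  {"slide":[0,-0.0182,-0.0015],"dr":[-7,0,0],"fingers":1},
  {"slide":[0,-0.0207,-0.0015],"dr":[-8,0,0],"fingers":1},
])

```text
time: 18.18
tool_pos: [0.4956, -0.1938, 0.2228]
orientation: [177.9, 0.0, -163.5]
wrist_force: [-0.8, 0.1, -5.0]
width: 0.0085
finger_force: 59.9
```

```bash
python3 chk.py; python3 -c "
from h import *
goto([.4942,-.1889,.224],[180,0,-163.5])"
```

```text
[ 0.49573174 -0.19425163  0.22286757] [ 0.07569896 -0.78876799 -4.67076096]
front ((-0.04113841860396761, -0.033896862595433674), 0.8088986863030327)
leftedge ((0.1707396021902401, 0.2917616403770751), 0.8000953736128631)
disp ((0.004217672295288466, 0.45965026372528683), 0.8553609826829698)
slide [-0.0001, 0.0056, -0.0009] dr [2.08, 0.02, -0.0]
```

Only the block's weight is felt, so it is free. I level it and raise a little.

Emit:
step_arm([
  {"slide":[0,0.0028,-0.001],"dr":[1,0,0],"fingers":1},
  {"slide":[0,0.0055,-0.002],"dr":[2.1,0,0],"fingers":1},
  {"slide":[0,0.0055,-0.004],"dr":[2.1,0,0],"fingers":1},
  {"slide":[0,0.0055,-0.006],"dr":[2.1,0,0],"fingers":1},
])

```text
time: 18.73
tool_pos: [0.4941, -0.1884, 0.2294]
orientation: [-179.9, 0.0, -163.5]
wrist_force: [1.0, 0.2, -4.9]
width: 0.0084
finger_force: 59.9
```

Emit:
step_arm([
  {"slide":[0,0,-0.003],"dr":[0,0,0],"fingers":1},
  {"slide":[0,0,-0.006],"dr":[0,0,0],"fingers":1},
  {"slide":[0,0,-0.009],"dr":[0,0,0],"fingers":1},
  {"slide":[0,0,-0.012],"dr":[0,0,0],"fingers":1},
  {"slide":[0,0,-0.014],"dr":[0,0,0],"fingers":1},
  {"slide":[0,0,-0.014],"dr":[0,0,0],"fingers":1},
  {"slide":[0,0,-0.014],"dr":[0,0,0],"fingers":1},
])

```text
time: 19.6
tool_pos: [0.494, -0.1885, 0.2429]
orientation: [-179.9, -0.0, -163.5]
wrist_force: [0.8, -0.1, -4.6]
width: 0.0089
finger_force: 59.9
```

```bash
python3 chk.py; python3 - <<'E'
from h import *
s=capture("side");print(read_state()["orientation"],read_state()["width"])
d=np.array([.9588,.284])
e=np.array([-.284,.9588]); w=np.array([.4942,-.1889])
for k in(-.038,.038): print("block lower near edge",pix(s,[*(w+k*d+.022*e),.097]),"heater-top below",pix(s,[*(w+k*d+.0255*e),.09]))
cv2.imwrite("pics/crop7.png",cv2.resize(s["color"][140:240,235:345],None,fx=6,fy=6,interpolation=cv2.INTER_CUBIC)[:600])
E
```

```text
[ 0.49394862 -0.18853044  0.24287699] [ 0.51353006 -0.66984383 -4.52553458]
front ((0.08833600118538953, 0.018112721927987963), 0.9932549948162502)
leftedge ((0.26985308165289545, 0.28441270470568725), 0.7834325846919307)
disp ((0.10733639625431657, 0.36163856523301874), 0.8995935161025436)
[-1.79915831e+02 -7.35478723e-03 -1.63492785e+02] 0.008711011327575
block lower near edge [291.60188887 195.71344264] heater-top below [291.83521572 197.70370453]
block lower near edge [271.03959781 199.83007201] heater-top below [271.3130983  201.82666993]
```

View pics/crop7.png

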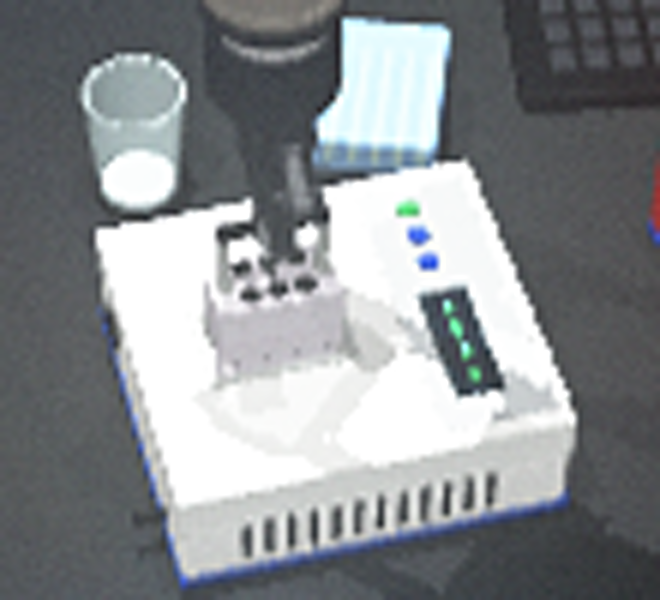

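```bash
python3 - <<'E'
from h import *
s=capture("side")
d=np.array([.9588,.284]);e=np.array([-.284,.9588]); w=np.array([.494,-.1886])
P=lambda a,b,z:np.round(pix(s,[*(w+a*d+b*e),z]),1)
for r in(.030,.034,.037):
    z=.06+r; print(r,"bar left",P(.035,.005,z+.091),"near top L,R",P(.038,.022,z+.046),P(-.038,.022,z+.046),"far top L",P(.038,-.022,z+.046),"near bot",P(.038,.022,z),P(-.038,.022,z))
g=cv2.cvtColor(s["color"],cv2.COLOR_BGR2GRAY)
print(g[172:208,[275,278,281,284,287]].T)
E
```

```text
0.03 bar left [270.3 180.3] near top L,R [270.9 192.6] [291.8 188.5] far top L [267.9 183.7] near bot [271.1 201.2] [291.6 197.1]
0.034 bar left [270.3 179.5] near top L,R [270.9 191.9] [291.8 187.7] far top L [267.9 182.9] near bot [271.1 200.4] [291.6 196.3]
0.037 bar left [270.2 178.9] near top L,R [270.8 191.3] [291.8 187.2] far top L [267.9 182.3] near bot [271.1 199.9] [291.7 195.8]
[[ 89 151 255 255 253  67  70 121 255 255 255 134  58 102 178 237 152  85
  221 236 207 187 193 199 193 187 191 188 194 194 202 223 239 241 239 242]
 [ 77  78  80  74 100 128 135 132 146 238 193  98 142 184 231 244 180 175
  233 201 187 191 194 194 187 191 194 189 195 198 192 236 241 241 240 240]
 [114  95  77  83  81  82  82  77  88  84  93 116 181 202 172 102  65 121
  208 202 192 193 195 194 186 192 192 195 198 200 214 236 241 240 240 239]
 [139 146 129 109  87  76 177 202 174 111  75  78 179 204 128  79 171 254
  230 193 192 194 197 192 195 193 165 188 213 205 246 251 251 251 250 250]
 [ 94  88  87  76  77 141 255 255 209 164 158 146 158 203 148  93 205 199
  184 189 188 193 193 194 195 194 193 205 225 249 252 251 251 250 250 251]]
```

The block hangs level above its well, its near top edge at about (281,190) in the side view. The TCP has risen 37 mm since the grasp, so the underside is about 7 mm clear. The heater has not moved by image correlation, and the wrist carries only the block's weight.

```bash
python3 -c "
from plant import *
print(hand_in())"
```

```text
the job is handed in; nothing more can be done
None
```

The cover stands upright on the blue mat, and the sample block was rocked free and is held level about 7 mm above its well. The heater is still in its place and the job is handed in, with the arm's clock at about 20 s of the 58 s allowed.

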